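Close and latch the bearing case

TASK

The yellow case of bearings is packed: push its blue lid fully shut with the fingertips, then push both red catches on its near edge away from you, all the way home over the lid. Use only the fingers, pick nothing up, do not shove the case out of its place, and leave the other things on the bench where they are.

Things in the scene. Friction and masses are not known exactly. Their poses are not given: they have to be found in the camera images.
- case: Yellow plastic case of steel bearings, loose on the bench, about 3.5 kg: 200 (x) x 270 (y) x 78 mm high; slides if pushed with some 15 N or more. Origin: centre of its underside; z up, +x from its catch side (near the robot) to its hinge side, y along the hinge. Its near 45 mm is a flat deck, top 78 mm up, carrying two catches; the lid covers the rest, walls 70 mm high.
- lid (a joint): Angle of the blue lid, rad: 0 fully shut (flat, flush with the deck), growing as its near edge swings up and away from the robot; starts at 0.9 to 1.4, stop at 1.8. Stiff hinge: it stays where left and takes about 1 to 4 N at its free edge to swing shut. Plain panel, 150 mm from hinge to free edge, 270 mm wide, 8 mm thick, no handle.
- lid_hinge (a point): Point on the lid's hinge axis, half-way along it: 97 mm to +x of the case's origin, 74 mm above its underside, at the middle of the lid's thickness. The axis runs along the case's y.
- lid_edge (a point): Middle of the lid's free edge, on its outer face (the face that is on top when shut). 150 mm from the hinge axis; moves with the lid; its z axis is the outward normal of the outer face.
- catch_left (a joint): Travel of the left (+y) catch, m: 0 is fully drawn back towards the robot, 0.030 is its stop, home, with its steel tongue over the lid (the tongue does not pull the lid down). Slides along the case's +x with about 2.5 N of friction and stays where it is left; starts between 0 and 0.010.
- catch_left_tab (a point): Centre of the near (robot side) face of the left catch's upright red tab; moves with the catch; 80 mm to +y of the case's middle. The tab is 12 mm thick (x), 26 mm wide (y), 20 mm high (10 mm below to 10 mm above this point). It stands on the near end of a steel tongue 38 x 26 x 4 mm, 1 mm above the deck. Deck surface: 15 mm below this point.
- catch_right (a joint): Travel of the right (-y) catch, the same as the left: 0 drawn back, 0.030 home.
- catch_right_tab (a point): Centre of the near face of the right catch's red tab, the same shape as the left, 80 mm to -y of the case's middle.
- bearing: Bystander: steel bearing ring, 48 mm across, 16 mm high, lying flat beside the case; origin at the centre of its underside.
- castor: Bystander: castor wheel in a steel fork, 40 x 40 x 60 mm high; origin at the centre of its underside.
- oil_jar: Bystander: jar with a red cap, 56 mm across, 85 mm high; origin at the centre of its underside.
- driver: Bystander: screwdriver about 200 mm long lying on the bench, handle to its -x; origin under its middle.
- carton: Bystander: cardboard box 75 x 55 x 50 mm; origin at the centre of its underside.
- cup: Bystander: open steel cup, 70 mm across, 75 mm high; origin at the centre of its underside.

How it is judged (in metres and radians):
On the way, in this order (a step that is already met when the one before it is completed fails the run):
1. the lid is pushed fully shut, both catches still drawn back (value of joint lid below 0.045 rad and value of joint each of catch_left, catch_right below 0.018 m), for 0.2 s.
2. both catches are pushed home over the shut lid (value of joint lid below 0.045 rad and value of joint each of catch_left, catch_right above 0.026 m), for 0.2 s.
At the end, for the whole second after the job is handed in: The lid is shut (within 0.045 rad, 7 mm at its edge), both catches are home (at least 26 of 30 mm), the case stands flat at rest within 40 mm of its starting place, and every bystander is within 40 mm of its own (all of step 2 and distance of each of case, bearing, castor, oil_jar, driver, carton, cup from where it was at the start of the episode below 0.04 m and angle between case's own z axis and vertical below 0.05 rad and linear speed of case below 0.01 m/s); the robot touches nothing.
It fails at once if something other than the fingers (arm or gripper body) presses on the case (contact force between the arm and case above 8 N).
It fails at once if a catch is pushed across (beyond 18 mm) while the lid is not yet shut (value of joint lid above 0.1 rad and value of joint any of catch_left, catch_right above 0.018 m).
It fails at once if the case is lifted (12 mm), tipped or shoved more than 40 mm (height (world z) of case above 0.012 m or angle between case's own z axis and vertical above 0.12 rad or distance of case from where it was at the start of the episode above 0.04 m).
It fails at once if a bystander is lifted, carried or knocked more than 40 mm (distance of any of bearing, castor, oil_jar, driver, carton, cup from where it was at the start of the episode above 0.04 m or height (world z) of any of bearing, castor, oil_jar, driver, carton, cup above 0.03 m).
It also fails if it takes over 58 s, if anything falls off the work surface, if the arm or the gripper's body presses on something with over 40 N, if the wrist force passes 120 N, or if a joint passes its speed limit or range.

ROBOT

A 6-joint arm with a two-finger parallel gripper is mounted at the origin on the work surface. World frame = base frame: x ahead of the robot, y to its left, z up, the work surface at z = 0. Lengths are in mm, angles in rad, forces in N, time in s.
With the tool pointing down it reaches from about 250 to 775 mm from the base axis. Payload 8.9 kg.
Tool frame: the origin (TCP) lies between the finger pads; the fingertips stand r.tip_extent ahead of it and the grasp point (between the pads) lies 11 mm behind it (r.tip_extent is the distance from the TCP to the fingertips, in mm); z points along the fingers, y is the line along which they close (so a half turn about z gives the same grasp; the last joint's range is limited). The gripper opens to 85 mm and grips with 20 to 120 N. Pads are 22 mm wide; open, the fingers measure 114 mm over their backs; the gripper's body (76 mm by 85 mm) begins 54 mm behind the grasp point. The pads swing forward as they close: fully open they stand 13 mm farther back than shut.
Start: joints at [-0.139, 0.291, -0.153, 1.127, 0, 1.431], TCP at [524.999, 0.004, 239.305] pointing down, gripper open.
Joint ranges: [-2.52, 2.52], [-0.91, 1.74], [-1.3, 1.37], [-1.96, 2.02], [-1.52, 1.47], [-3.14, 3.14]. Speed limits (rad/s): [2.22, 2.22, 2.79, 3.14, 3.14, 3.14].

INTERFACE

Orientations are given as a 3x3 rotation matrix whose columns are the frame's x, y, z axes.
In Python, from workcell import r gives the robot as it stands.
- The arm moves only by the shell command python3 -m pendant 'ROWS' [FORCE]. ROWS is text: rows parted by semicolons, each of 7 numbers parted by spaces: the shift along the tool's x, y, z each as a share of 0.15 m, from -1 to 1, then the turn, a rotation vector about the tool's x, y, z each as a share of 90 degrees, from -1 to 1, then the opening, from 0 (shut) to 1 (fully open). A call has 1 to 12 rows; each row is the pose to reach, as a shift and turn from the pose commanded when the call began, along the tool's axes at that moment; what a row does not reach only later rows make up. A row lasts 1/8 s, in which the tool goes at most 62.5 mm and 10.7 degrees, less where a joint would pass 70% of its speed; a pose out of reach is approached as far as the arm can. A call with a number of a shift or a turn outside -1 to 1 is refused whole. A call with a gripper value outside its range is refused whole. The fingers move at their own pace and stop on an object; FORCE is the grip in N (left out, the last holds). Time passes only in rows, so rows that repeat a pose let the fingers close. It gives the time, the measured TCP pose, the force, the opening and the grip force at its end, in the units of the state.
- r.read_state(): the state, without advancing time (a new reading comes with each control period).
- r.camera(name): name is "scene" or "side" or "wrist"; returns (picture, depth): 400x640x3 uint8, red, green, blue; 400x640 float32, mm along the optical axis (not along the pixel's ray), 0 where there is no reading.
- r.camera_params(name): a dict with "mtx" (3x3 intrinsics, pixels), "k1" (the pictures are not rectified: a ray, as slopes to the right and down, at radius r is drawn at 1 + k1 r^2 times it, then the intrinsics apply), "R" (3x3) and "t" (3): a world point X has camera coordinates R X + t; the wrist camera has in their place "hand_eye" (4x4, takes a point from camera to tool coordinates, whose origin is the TCP and whose axes are the flange's). Camera axes: x right, y down, z forward; pixel columns grow to the right and rows downward; lengths in mm; the calibration is good to about 2 mm. A picture is of the moment at which its call begins: read the wrist's pose just before it. camera_params takes no time and is no camera call.
- r.sign_off(): hands the job in; it is judged then, once.
Trained networks look in the newest picture that a camera, given by its name, has taken for a name from the list of things; names that differ only in an ending like _2 or _b are one class to them, and where a whole thing is asked for, a point or a joint stands for the part that bears it (a point fixed in the world has none). Each returns a list of dicts, best first, with "conf" (0 to 1); they miss things now and then, are a little off and sometimes report something else, mostly with a low value. They report only what shows in the picture. A call takes as long as a camera call.
- r.boxes_of(thing, camera): "xyz" ([x, y, z] in mm, in the coordinates of the camera as it stood for that picture, good to about 4 mm: the middle of the surface that is visible of it).
- r.outline_of(thing, camera): "pixels" (400x640 bool, what is visible of it).
The state is a dict: "t": time; "joint_pos": joint angles; "qvel": joint speeds; "joint_torque": joint torques, N m; "tcp_pos": TCP position; "ee_rot": TCP orientation; "wrist_force": force on the tool from outside, world axes, zero at the start; "ft_torque": the same for the moment, N m; "finger_gap": opening from 0.0 (shut) to 1.0 (fully open); "grasp_force": force on a finger pad.
Only numpy, scipy, OpenCV 4.12 (cv2) and the standard library are available. Lean on these libraries where they do the work, as an engineer would, in place of code of your own. Each camera call takes 0.05 s, during which the arm holds its last target. There are 200 camera calls.

## Working session

There is one attempt and no reset: what is moved stays moved. The work goes in short steps, Python scripts to look and compute and a shell command to move; the robot and the scene stay as the last step left them, time stands still between calls to the robot, and variables do not carry over. Pictures are saved under pics/ and viewed, at most 10 in all, crops included, and the job is handed in when it is done.

```bash
mkdir -p pics
cat > h.py <<'E'
import numpy as np,cv2
from workcell import r
def world(cam,pts):
    p=r.camera_params(cam);return (np.asarray(pts)-p["t"])@np.array(p["R"])
def cloud(cam,depth,mask=None):
    p=r.camera_params(cam);K=np.array(p["mtx"])
    v,u=np.nonzero((depth>0)&(mask if mask is not None else True))
    n=cv2.undistortPoints(np.c_[u,v].astype(float)[:,None],K,np.array([p["k1"],0,0,0.]))[:,0]
    z=depth[v,u];return world(cam,np.c_[n*z[:,None],z])
E
python3 - <<'E'
from h import *
print(r.tip_extent,r.read_state()["ee_rot"])
for c in("scene","side"):
    im,d=r.camera(c);cv2.imwrite(f"pics/{c}.png",im[...,::-1]);np.save(c+"_d.npy",d)
    for t in["case","lid","catch_left_tab","bearing","castor","oil_jar","driver","carton","cup"]:
        for b in r.boxes_of(t,c)[:3]: print(c,t,round(b["conf"],2),world(c,b["xyz"]).round())
E
```

```text
8.0 [[ 1.15216254e-05  9.99999143e-01 -1.30899289e-03]
 [ 9.99999979e-01 -1.12540987e-05  2.04383187e-04]
 [ 2.04368280e-04 -1.30899521e-03 -9.99999122e-01]]
scene case 0.94 [651.  94. 128.]
scene lid 0.8 [644.  88. 155.]
scene catch_left_tab 0.36 [500. 216. 105.]
scene bearing 0.58 [487. -66.  12.]
scene castor 0.93 [712. 287.  59.]
scene oil_jar 0.73 [604. 303.  59.]
scene driver 0.66 [ 482. -165.   23.]
scene driver 0.62 [464.  64. 104.]
scene carton 0.63 [362. 317.  52.]
scene cup 0.69 [ 360. -332.   53.]
side case 0.72 [567.  76.  30.]
side lid 0.81 [603. -13. 159.]
side catch_left_tab 0.69 [334. 303.  46.]
side bearing 0.63 [476. -71.  17.]
side castor 0.46 [691. 276.  35.]
side oil_jar 0.54 [572. 295.  79.]
side driver 0.66 [ 467. -173.   18.]
side driver 0.53 [599. -16. 162.]
side carton 0.72 [333. 301.  48.]
side cup 0.92 [ 347. -326.   49.]
```

```bash
python3 -c "
import cv2,numpy as np
cv2.imwrite('pics/both.png',cv2.resize(np.vstack([cv2.imread('pics/scene.png'),cv2.imread('pics/side.png')]),(480,600)))"
```

```text
(no output)
```

View pics/scene.png

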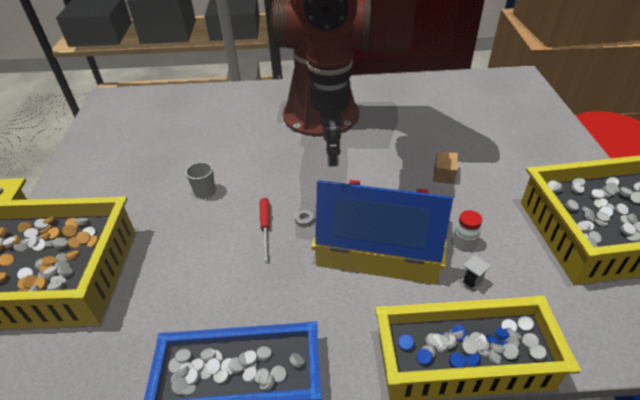

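View pics/side.png

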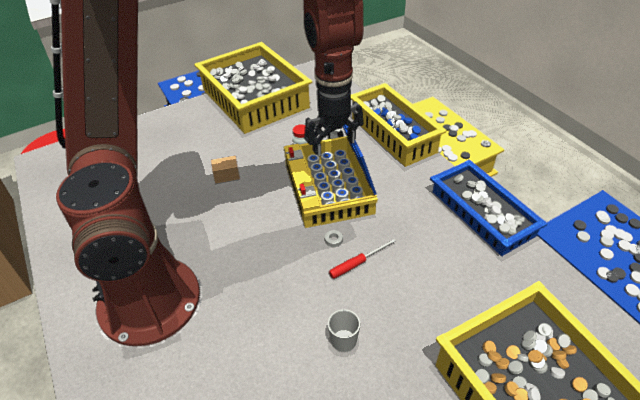

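The scene view shows the lid standing open at px (318-448, 182-262). In the side view the case is at (285-375, 140-225) with its red tabs at about (294,153) and (305,188). The ring and screwdriver lie on its -y side.

```bash
cat > m.py <<'E'
from h import *
im,d=cv2.imread("pics/scene.png"),np.load("scene_d.npy")
h=cv2.cvtColor(im,cv2.COLOR_BGR2HSV)
m=(h[...,0]>105)&(h[...,0]<130)&(h[...,1]>120);b=np.zeros_like(m);b[170:275,305:460]=1
P=cloud("scene",d,m&b); P=P[(P[:,2]>80)]
c=np.median(P,0)
for _ in range(4):
    U,S,V=np.linalg.svd(P-P.mean(0),full_matrices=False);n=V[2];e=(P-P.mean(0))@n;P=P[abs(e)<max(3,2*e.std())]
n*=np.sign(n[0]);a=np.array([-n[1],n[0],0]);a/=np.linalg.norm(a);up=np.cross(n,a);up*=np.sign(up[2])
print("n",n,len(P),e.std(),"yaw",np.degrees(np.arctan2(n[1],n[0])),"lid ang",np.arctan2(n[0],n[2]))
C=P.mean(0);s=(P-C)@a;q=(P-C)@up
print("top",C+up*np.percentile(q,99.5),"bot",C+up*np.percentile(q,.5),"ends",C+a*np.percentile(s,99.5),C+a*np.percentile(s,.5))
im,d=cv2.imread("pics/side.png"),np.load("side_d.npy");h=cv2.cvtColor(im,cv2.COLOR_BGR2HSV)
red=((h[...,0]<6)|(h[...,0]>174))&(h[...,1]>150)&(h[...,2]>90)
for (u0,u1,v0,v1) in((286,302,145,162),(297,316,180,198)):
    b=np.zeros_like(red);b[v0:v1,u0:u1]=1;Q=cloud("side",d,red&b);print("tab",len(Q),np.median(Q,0),Q.min(0),Q.max(0))
ye=(h[...,0]>20)&(h[...,0]<35)&(h[...,1]>130);b=np.zeros_like(ye);b[135:230,280:380]=1
Y=cloud("side",d,ye&b)
D=Y[(Y[:,2]>72)&(Y[:,2]<86)];print("deck z",np.median(D[:,2]),"rect",cv2.minAreaRect(D[:,:2].astype(np.float32)), cv2.boxPoints(cv2.minAreaRect(D[:,:2].astype(np.float32))))
Y2=Y[Y[:,2]>10];R=cv2.minAreaRect(Y2[:,:2].astype(np.float32));print(R)
E
python3 m.py
python3 - <<'E'
import cv2
cv2.imwrite('pics/z.png',cv2.resize(cv2.imread('pics/side.png')[110:240,260:400],None,fx=4,fy=4,interpolation=2))
E
```

```text
n [ 0.91991293 -0.26253446  0.29126595] 7794 1.3696999027272703 yaw -15.928245967686438 lid ang 1.2641593417381363
top [624.08459714  98.21855702 219.45995419] bot [664.61847599  86.6505708   81.01385558] ends [678.53776134 215.77613717 153.44038083] [606.45065157 -36.81494628 153.44038083]
tab 30 [505.55235579 202.00334944 100.06927268] [497.61576385 196.73152911  84.46986189] [512.11160428 220.56774901 104.88364863]
tab 37 [458.77168702  50.73144404 100.57682882] [452.43071559  42.90833834  84.89212647] [465.93953672  70.70362096 104.97554269]
deck z 77.03184230948918 rect ((562.0465087890625, 111.29979705810547), (275.94549560546875, 191.41722106933594), 74.64055633544922) [[433.21097     3.6056976]
 [617.7914    -47.095673 ]
 [690.8821    218.9939   ]
 [506.30164   269.69525  ]]
((628.1614990234375, 122.0403823852539), (356.9478759765625, 314.460205078125), 74.19898986816406)
```

View pics/z.png

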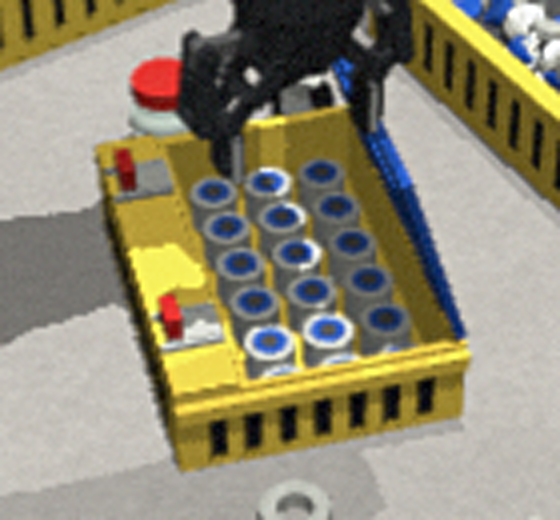

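The enlarged crop agrees: tabs are drawn back, the deck faces the robot, and yaw is about -15.7°. First I'll rise, line the tool up with the case and shut the fingers.

```bash
python3 -m pendant '0 0 -0.2 0 0 0 0;0 0 -0.4 0 0 0.1 0;0 0 -0.4 0 0 0.174 0;0 0 -0.4 0 0 0.174 0;0 0 -0.4 0 0 0.174 0;0 0 -0.4 0 0 0.174 0'
cat > rel.py <<'E'
from h import *
ya=np.radians(-15.7);ex=np.array([np.cos(ya),np.sin(ya),0]);ey=np.array([-ex[1],ex[0],0]);H=np.array([661.5,84.2,75])
s=r.read_state();p=s["tcp_pos"]-H
print("t",s["t"],"tip_ext",r.tip_extent,"TCP rel hinge (ex,ey,z)",(p@ex).round(1),(p@ey).round(1),p[2].round(1),"F",np.round([s["wrist_force"]@ex,s["wrist_force"]@ey,s["wrist_force"][2]],1),"gap",s["finger_gap"],np.round(s["ee_rot"],3).tolist())
E
python3 rel.py
```

```text
t: 1.75
tcp_pos: [524.8, 0.0, 298.9]
ee_rot: [[0.268, 0.963, -0.001], [0.963, -0.268, 0.0], [-0.0, -0.001, -1.0]]
wrist_force: [-0.7, -0.4, -0.6]
finger_gap: -0.001
grasp_force: 0.0
t 1.75 tip_ext 8.0 TCP rel hinge (ex,ey,z) -108.8 -118.0 223.9 F [-0.5 -0.6 -0.6] gap -0.0010450180187910618 [[0.268, 0.963, -0.001], [0.963, -0.268, 0.0], [-0.0, -0.001, -1.0]]
```

```bash
python3 -m pendant '0.3 0.3 0 0 0 0 0;0.6 0.6 0 0 0 0 0;0.787 0.82 0 0 0 0 0;0.787 0.82 0 0 0 0 0;0.787 0.82 0.3 0 0 0 0;0.787 0.82 0.6 0 0 0 0;0.787 0.82 0.667 0 0 0 0;0.787 0.82 0.667 0 0 0 0'; python3 rel.py
python3 - <<'E'
from h import *
im,d=r.camera("side");cv2.imwrite("pics/s2.png",cv2.resize(im[60:240,240:420,::-1],None,fx=3,fy=3))
E
```

```text
t: 2.75
tcp_pos: [675.1, 80.2, 200.0]
ee_rot: [[0.27, 0.963, -0.0], [0.963, -0.27, -0.0], [-0.0, -0.0, -1.0]]
wrist_force: [0.9, -0.0, 0.4]
finger_gap: -0.002
grasp_force: 0.0
t 2.75 tip_ext 8.0 TCP rel hinge (ex,ey,z) 14.2 -0.1 125.0 F [0.9 0.2 0.4] gap -0.001987201023805967 [[0.27, 0.963, -0.0], [0.963, -0.27, -0.0], [-0.0, -0.0, -1.0]]
```

View pics/s2.png

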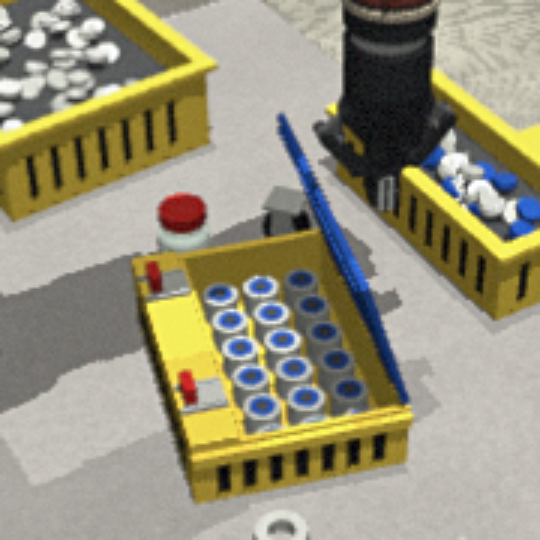

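The shut fingers are behind the lid's outer face and clear of it. I'll swing the lid down along its arc.

```bash
python3 -m pendant '0 -0.1 0 0 0 0 0;0 -0.22 0 0 0 0 0;0 -0.32 0.04 0 0 0 0;0 -0.413 0.093 0 0 0 0;0 -0.5 0.15 0 0 0 0;0 -0.573 0.215 0 0 0 0;0 -0.64 0.29 0 0 0 0;0 -0.696 0.373 0 0 0 0;0 -0.74 0.46 0 0 0 0;0 -0.773 0.556 0 0 0 0;0 -0.773 0.556 0 0 0 0'; python3 rel.py
python3 - <<'E'
from h import *
im,d=r.camera("side");cv2.imwrite("pics/s3.png",cv2.resize(im[60:240,240:420,::-1],None,fx=3,fy=3))
E
```

```text
t: 4.18
tcp_pos: [563.4, 111.8, 115.9]
ee_rot: [[0.27, 0.963, -0.0], [0.963, -0.27, -0.0], [-0.0, -0.0, -1.0]]
wrist_force: [0.5, -0.4, 0.8]
finger_gap: -0.001
grasp_force: 0.0
t 4.175 tip_ext 8.0 TCP rel hinge (ex,ey,z) -101.9 0.0 40.9 F [ 0.6 -0.3  0.8] gap -0.0005279536293253643 [[0.27, 0.963, -0.0], [0.963, -0.27, -0.0], [-0.0, -0.0, -1.0]]
```

View pics/s3.png

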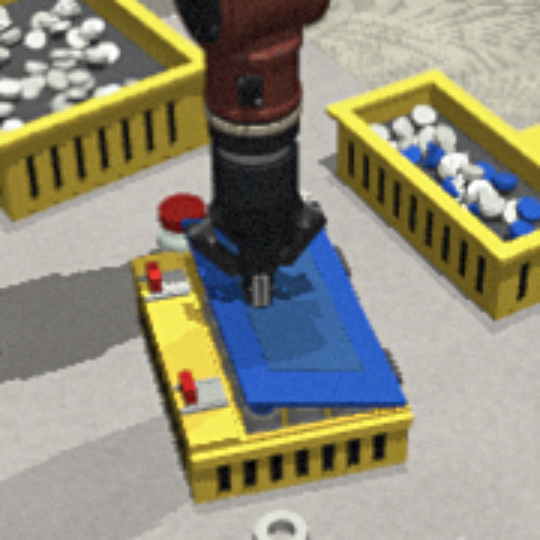

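The lid has followed the fingers and is nearly down, with its free edge just above the deck. I'll press it shut.

```bash
python3 -m pendant '0 -0.02 0.06 0 0 0 0;0 -0.033 0.12 0 0 0 0;0 -0.033 0.16 0 0 0 0;0 -0.033 0.19 0 0 0 0;0 -0.033 0.2 0 0 0 0;0 -0.033 0.21 0 0 0 0;0 -0.033 0.21 0 0 0 0'; python3 rel.py
```

```text
t: 5.1
tcp_pos: [558.5, 113.2, 85.9]
ee_rot: [[0.27, 0.963, 0.0], [0.963, -0.27, 0.0], [0.0, 0.0, -1.0]]
wrist_force: [-8.6, 0.4, 20.9]
finger_gap: -0.001
grasp_force: 10.6
t 5.1 tip_ext 8.0 TCP rel hinge (ex,ey,z) -107.0 0.0 10.9 F [-8.4 -1.9 20.9] gap -0.0011543991585625983 [[0.27, 0.963, 0.0], [0.963, -0.27, 0.0], [0.0, 0.0, -1.0]]
```

Firm contact (21 N) with the tip at 78 mm means the lid is at its stop. I'll lift, back off toward the robot, and measure the tabs and lid.

```bash
python3 -m pendant '0 -0.033 0.05 0 0 0 0;0 0 -0.3 0 0 0 0;0 -0.3 -0.6 0 0 0 0;0 -0.7 -0.8 0 0 0 0;0 -0.95 -0.8 0 0 0 0;0 -0.95 -0.8 0 0 0 0;0 -0.95 -0.8 0 0 0 0'; python3 rel.py
python3 - <<'E'
from h import *
from rel import ex,ey,H
O=H-97*ex;O[2]=0
big=[]
for c in("scene","side"):
    im,d=r.camera(c);h=cv2.cvtColor(im,cv2.COLOR_RGB2HSV)
    v,u=np.mgrid[:400,:640]
    P=np.zeros((400,640,3));P[d>0]=cloud(c,d)
    L=P-O;X,Y,Z=L@ex,L@ey,L[...,2]
    red=((h[...,0]<7)|(h[...,0]>173))&(h[...,1]>140)&(h[...,2]>60)&(d>0)&(abs(Z-93)<16)
    for n,y0 in(("L",80),("R",-80)):
        m=red&(abs(X+80)<35)&(abs(Y-y0)<30)
        if m.any(): print(c,n,m.sum(),"x",np.percentile(X[m],[3,50,97]).round(1),"y",np.percentile(Y[m],[3,50,97]).round(1),"zmax",np.percentile(Z[m],97).round(1))
    b=(h[...,0]>105)&(h[...,0]<130)&(h[...,1]>120)&(d>0)&(abs(Y)<130)&(X>-60)&(X<90)&(abs(Z-80)<50)
    A=np.c_[X[b],Y[b],np.ones(b.sum())];print(c,"lid plane slope",np.linalg.lstsq(A,Z[b],rcond=None)[0].round(3),b.sum(),"x",np.percentile(X[b],[1,99]).round(),"y",np.percentile(Y[b],[1,99]).round())
    big.append(cv2.resize(im[130:290,290:490] if c=="scene" else im[110:240,260:422],(500,400))[...,::-1])
cv2.imwrite("pics/s4.png",cv2.resize(np.hstack(big),(800,320)))
E
```

```text
t: 5.98
tcp_pos: [422.3, 151.5, 204.5]
ee_rot: [[0.27, 0.963, 0.001], [0.963, -0.27, -0.0], [0.0, 0.001, -1.0]]
wrist_force: [-0.5, -0.1, -0.0]
finger_gap: -0.0
grasp_force: 0.0
t 5.975 tip_ext 8.0 TCP rel hinge (ex,ey,z) -248.5 0.1 129.5 F [-0.5 -0.2 -0. ] gap -0.0004659112367192113 [[0.27, 0.963, 0.001], [0.963, -0.27, -0.0], [0.0, 0.001, -1.0]]
t 5.975 tip_ext 8.0 TCP rel hinge (ex,ey,z) -248.5 0.1 129.5 F [-0.5 -0.2 -0. ] gap -0.0004659112367192113 [[0.27, 0.963, 0.001], [0.963, -0.27, -0.0], [0.0, 0.001, -1.0]]
scene L 71 x [-90.6 -82.5 -78.3] y [70.2 80.8 91.6] zmax 105.0
scene R 44 x [-92.8 -86.4 -81.5] y [-89.3 -80.  -69.2] zmax 104.9
scene lid plane slope [2.0000e-03 1.0000e-03 7.8709e+01] 5322 x [-50.  89.] y [-127.  127.]
side L 33 x [-92.2 -86.7 -82.9] y [65.8 71.3 89.6] zmax 105.0
side R 39 x [-96.1 -90.3 -85.9] y [-94.  -88.  -71.3] zmax 105.1
side lid plane slope [1.0000e-03 0.0000e+00 7.7624e+01] 3082 x [-52.  88.] y [-127.  126.]
```

View pics/s4.png

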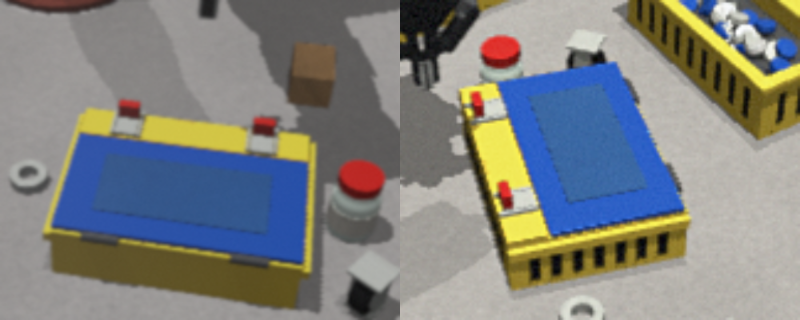

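The picture shows the lid flat and shut, and the fitted plane's slope is about 0. Both red tabs are still back, at about (262,127) and (130,108) in the left half. Next is the left tab: approach, then push.

```bash
python3 -m pendant '0.3 0 0 0 0 0 0;0.533 0 0.2 0 0 0 0;0.533 0 0.5 0 0 0 0;0.533 0 0.737 0 0 0 0;0.533 0.1 0.737 0 0 0 0;0.533 0.2 0.737 0 0 0 0;0.533 0.24 0.737 0 0 0 0;0.533 0.24 0.737 0 0 0 0'; python3 rel.py
python3 -m pendant '0 0.05 0 0 0 0 0;0 0.1 0 0 0 0 0;0 0.13 0 0 0 0 0;0 0.16 0 0 0 0 0;0 0.16 0 0 0 0 0';python3 rel.py
```

```text
t: 7.08
tcp_pos: [479.3, 218.7, 94.8]
ee_rot: [[0.271, 0.963, 0.002], [0.963, -0.271, 0.001], [0.001, 0.002, -1.0]]
wrist_force: [-0.1, 1.0, -0.4]
finger_gap: -0.002
grasp_force: 0.0
t 7.075 tip_ext 8.0 TCP rel hinge (ex,ey,z) -211.8 80.2 19.8 F [-0.3  0.9 -0.4] gap -0.0023627782078654695 [[0.271, 0.963, 0.002], [0.963, -0.271, 0.001], [0.001, 0.002, -1.0]]
t: 7.7
tcp_pos: [501.5, 212.2, 93.7]
ee_rot: [[0.27, 0.963, 0.0], [0.963, -0.27, -0.0], [-0.0, 0.0, -1.0]]
wrist_force: [-0.2, 0.6, -0.0]
finger_gap: 0.007
grasp_force: 0.0
t 7.7 tip_ext 8.0 TCP rel hinge (ex,ey,z) -188.7 79.9 18.7 F [-0.4  0.6 -0. ] gap 0.006969086248168699 [[0.27, 0.963, 0.0], [0.963, -0.27, -0.0], [-0.0, 0.0, -1.0]]
```

```bash
python3 -m pendant '0 0.02 0 0 0 0 0;0 0.04 0 0 0 0 0;0 0.06 0 0 0 0 0;0 0.06 0 0 0 0 0';python3 rel.py;python3 -m pendant '0 0.02 0 0 0 0 0;0 0.03 0 0 0 0 0;0 0.03 0 0 0 0 0';python3 rel.py
```

```text
t: 8.2
tcp_pos: [510.1, 209.8, 93.8]
ee_rot: [[0.27, 0.963, 0.0], [0.963, -0.27, -0.0], [-0.0, 0.0, -1.0]]
wrist_force: [-1.5, 1.1, -1.0]
finger_gap: -0.002
grasp_force: 0.4
t 8.2 tip_ext 8.0 TCP rel hinge (ex,ey,z) -179.8 79.9 18.8 F [-1.7  0.7 -1. ] gap -0.001545260265757158 [[0.27, 0.963, 0.0], [0.963, -0.27, -0.0], [-0.0, 0.0, -1.0]]
t: 8.57
tcp_pos: [510.7, 209.5, 93.6]
ee_rot: [[0.269, 0.963, -0.006], [0.963, -0.269, 0.002], [0.0, -0.006, -1.0]]
wrist_force: [-15.3, 4.4, 11.1]
finger_gap: -0.003
grasp_force: 8.0
t 8.575 tip_ext 8.0 TCP rel hinge (ex,ey,z) -179.1 79.8 18.6 F [-15.9   0.1  11.1] gap -0.002882506496860526 [[0.269, 0.963, -0.006], [0.963, -0.269, 0.002], [0.0, -0.006, -1.0]]
```

The left catch met its stop at 16 N. I'll back off, cross to the right one and push it by the same amount.

```bash
python3 -m pendant '0 -0.15 0 0 0 0 0;0 -0.3 0 0 0 0 0;-0.3 -0.3 0 0 0 0 0;-0.6 -0.3 0 0 0 0 0;-1 -0.3 0 0 0 0 0;-1 -0.3 0 0 0 0 0'; python3 rel.py
python3 -m pendant '-0.065 0 0 0 0 0 0;-0.065 0.05 0 0 0 0 0;-0.065 0.1 0 0 0 0 0;-0.065 0.15 0 0 0 0 0;-0.065 0.19 0 0 0 0 0;-0.065 0.22 0 0 0 0 0;-0.065 0.25 0 0 0 0 0;-0.065 0.27 0 0 0 0 0;-0.065 0.27 0 0 0 0 0';python3 rel.py
```

```text
t: 9.32
tcp_pos: [429.7, 73.3, 94.0]
ee_rot: [[0.275, 0.962, 0.0], [0.962, -0.275, -0.001], [-0.001, 0.0, -1.0]]
wrist_force: [0.4, 0.2, 0.5]
finger_gap: 0.002
grasp_force: 0.0
t 9.325 tip_ext 8.0 TCP rel hinge (ex,ey,z) -220.3 -73.2 19.0 F [0.3 0.3 0.5] gap 0.0017038217759105998 [[0.275, 0.962, 0.0], [0.962, -0.275, -0.001], [-0.001, 0.0, -1.0]]
t: 10.45
tcp_pos: [466.5, 56.1, 93.7]
ee_rot: [[0.27, 0.963, -0.0], [0.963, -0.27, 0.0], [-0.0, -0.0, -1.0]]
wrist_force: [-2.0, 2.2, -1.8]
finger_gap: 0.002
grasp_force: 1.2
t 10.45 tip_ext 8.0 TCP rel hinge (ex,ey,z) -180.1 -79.8 18.7 F [-2.5  1.6 -1.8] gap 0.0023392654206308245 [[0.27, 0.963, -0.0], [0.963, -0.27, 0.0], [-0.0, -0.0, -1.0]]
```

```bash
python3 -m pendant '0 0.02 0 0 0 0 0;0 0.03 0 0 0 0 0;0 0.03 0 0 0 0 0';python3 rel.py
```

```text
t: 10.82
tcp_pos: [467.0, 55.9, 93.5]
ee_rot: [[0.269, 0.963, -0.007], [0.963, -0.269, 0.002], [0.0, -0.007, -1.0]]
wrist_force: [-16.1, 7.5, 15.0]
finger_gap: 0.001
grasp_force: 9.0
t 10.825 tip_ext 8.0 TCP rel hinge (ex,ey,z) -179.6 -79.9 18.5 F [-17.5   2.8  15. ] gap 0.001466136435544906 [[0.269, 0.963, -0.007], [0.963, -0.269, 0.002], [0.0, -0.007, -1.0]]
```

Both catches have met their stops. I'll back off, rise and check.

```bash
python3 -m pendant '0 -0.15 0 0 0 0 0;0 -0.3 0 0 0 0 0;0 -0.4 -0.3 0 0 0 0;0 -0.5 -0.7 0 0 0 0;0 -0.5 -0.8 0 0 0 0;0 -0.5 -0.8 0 0 0 0'
python3 - <<'E'
from h import *
from rel import ex,ey,H
O=H-97*ex;O[2]=0
big=[]
for c in("scene","side"):
    im,d=r.camera(c);h=cv2.cvtColor(im,cv2.COLOR_RGB2HSV)
    P=np.zeros((400,640,3));P[d>0]=cloud(c,d)
    L=P-O;X,Y,Z=L@ex,L@ey,L[...,2]
    red=((h[...,0]<7)|(h[...,0]>173))&(h[...,1]>140)&(h[...,2]>60)&(d>0)&(abs(Z-93)<16)
    for n,y0 in(("L",80),("R",-80)):
        m=red&(abs(X+70)<45)&(abs(Y-y0)<30)
        if m.any(): print(c,n,m.sum(),"x",np.percentile(X[m],[3,50,97]).round(1))
    b=(h[...,0]>105)&(h[...,0]<130)&(h[...,1]>120)&(d>0)&(abs(Y)<130)&(X>-60)&(X<90)&(abs(Z-80)<50)
    A=np.c_[X[b],Y[b],np.ones(b.sum())];print(c,"lid",np.linalg.lstsq(A,Z[b],rcond=None)[0].round(3),"x",np.percentile(X[b],[1,99]).round(),"y",np.percentile(Y[b],[1,99]).round())
    big.append(cv2.resize(im[130:290,290:490] if c=="scene" else im[110:240,260:422],(500,400))[...,::-1])
cv2.imwrite("pics/s5.png",cv2.resize(np.hstack(big),(800,320)))
E
```

```text
t: 11.58
tcp_pos: [400.1, 74.8, 215.1]
ee_rot: [[0.27, 0.963, 0.004], [0.963, -0.27, -0.001], [0.0, 0.004, -1.0]]
wrist_force: [0.3, 1.0, 0.3]
finger_gap: 0.006
grasp_force: 0.0
t 11.575 tip_ext 8.0 TCP rel hinge (ex,ey,z) -249.1 -79.7 140.1 F [-0.   1.   0.3] gap 0.0064487156808436885 [[0.27, 0.963, 0.004], [0.963, -0.27, -0.001], [0.0, 0.004, -1.0]]
scene L 66 x [-64.4 -57.6 -54.4]
scene R 39 x [-65.9 -57.6 -54.2]
scene lid [1.0000e-03 1.0000e-03 7.8753e+01] x [-49.  89.] y [-127.  128.]
side L 31 x [-67.7 -62.6 -58.3]
side R 41 x [-68.6 -63.6 -59. ]
side lid [1.0000e-03 1.0000e-03 7.7648e+01] x [-51.  88.] y [-128.  126.]
```

View pics/s5.png

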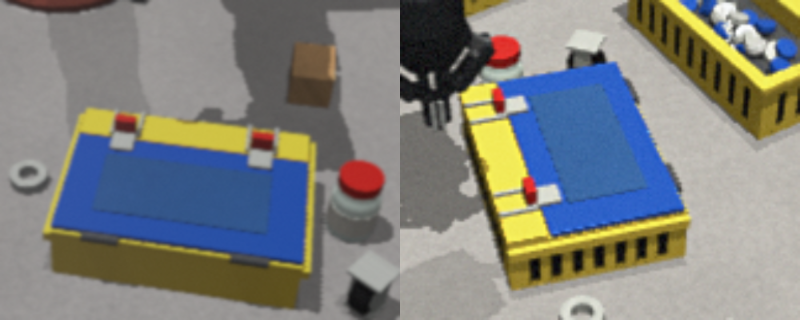

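Both tongues lie over the shut lid, with the tabs level with each other at about (125,122) and (262,140). The case hasn't moved and the arm is clear.

```bash
python3 -c "
from workcell import r;print(r.sign_off())"
```

```text
the job is handed in; nothing more can be done
None
```

I pushed the lid shut and both catches home over it, the case stayed in its place and the arm touches nothing; the job is handed in, but sign-off returned no verdict.

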